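Wind down the lock nut deep in the column foot

ROBOT

A 7-joint arm with a two-finger parallel gripper is mounted at the origin on a cart in front of the work surface, level with it; the furniture and walls round the work are solid. World frame = base frame: x ahead of the robot, y to its left, z up, the work surface at z = 0. Lengths are in m, angles in rad, forces in N, time in s.
With the tool pointing down it reaches from about 0.425 to 0.875 m from the base axis. Payload 4.7 kg.
Tool frame: the origin (TCP) lies on the centre line of the jaws, within the pads' length; the fingertips stand ctrl.tip_extent ahead of it and the grasp point (between the pads) lies 2 mm behind it (ctrl.tip_extent is the distance from the TCP to the fingertips, in m); z points along the fingers, y is the line along which they close (so a half turn about z gives the same grasp; the last joint's range is limited). The gripper opens to 87 mm and grips with 3 to 60 N. Pads are 19 mm wide; open, the fingers measure 117 mm over their backs; the gripper's body (75 mm by 190 mm) begins 51 mm behind the grasp point.
Start: joints at [1.247, 0.321, -0.07, 1.45, 0.023, 1.371, -0.057], TCP at [0.215, -0.613, 0.24] pointing down, gripper open.
Joint ranges: [-2.86, 2.86], [-0.3, 2.09], [-1.38, 1.24], [0.06, 2.45], [-1.56, 4.7], [0.09, 2.05], [-2.69, 2.69]. Speed limits (rad/s): [2.57, 2.57, 3.14, 3.14, 3.14, 3.14, 3.14].

INTERFACE

Orientations are given as a rotation vector (axis times angle).
In Python, from bench import ctrl gives the robot as it stands.
- The arm moves only by the tool move_arm, never from a script. Its argument "increments" is text: rows parted by semicolons, each of 7 numbers parted by spaces: the shift along the world's x, y, z in mm, then the turn, a rotation vector about the world's x, y, z in degrees, then the closure in counts, from 0 (fully open) to 255 (shut). A call has exactly 8 rows; each row shifts and turns the commanded pose from where the row before left it; what a row does not reach is not made up. A row lasts 1/12 s, in which the tool goes at most 41.7 mm and 7.16 degrees, less where a joint would pass 70% of its speed; a pose out of reach is approached as far as the arm can. A call with a gripper value outside its range is refused whole. The fingers move at their own pace and stop on an object; "grip_force" is the grip in N (left out, the last holds). Time passes only in rows, so rows that do not move let the fingers close, or fill a call up. It gives the time, the measured TCP pose, the force, the opening and the grip force at its end, in the units of the state.
- ctrl.get_state(): the state, without advancing time (a new reading comes with each control period).
- ctrl.get_image(name): name is "scene" or "top" or "wrist"; returns a dict with "frame" (384x512x3 uint8, red, green, blue), "depth" (384x512 float32, m along the optical axis (not along the pixel's ray), 0 where there is no reading), "fx", "fy", "cx", "cy" (pixels), "position" and "orientation" of the camera in the world. Camera axes: x right, y down, z forward; pixel columns grow to the right and rows downward; lengths in m; the calibration is good to about 2 mm. A picture is of the moment at which its call begins.
- ctrl.close_job(): hands the job in; it is judged then, once.
Trained networks look in a picture, given as the dict that the camera call returned (one of the last four; its "shot" number tells which), for a name from the list of things; names that differ only in an ending like _2 or _b are one class to them, and where a whole thing is asked for, a point or a joint stands for the part that bears it (a point fixed in the world has none). Each returns a list of dicts, best first, with "score" (0 to 1); they miss things now and then, are a little off and sometimes report something else, mostly with a low value. They report only what shows in the picture. A call takes as long as a camera call. They do not tell look-alikes from the thing itself.
- ctrl.find_in(target, picture): "centre" ([x, y, z] in m, in world coordinates, good to about 4 mm: the middle of the surface that is visible of it).
- ctrl.silhouettes(target, picture): "region" (384x512 bool, what is visible of it).
The state is a dict: "time": time; "joint_positions": joint angles; "qd": joint speeds; "joint_torque": joint torques, N m; "position": TCP position; "tool_rot": TCP orientation; "ft_force": force on the tool from outside, world axes, zero at the start; "torque": the same for the moment, N m; "grip_width": opening from 0.0 (shut) to 1.0 (fully open); "grip_force": force on a finger pad.
Only numpy, scipy, OpenCV 4.12 (cv2) and the standard library are available. Lean on these libraries where they do the work, as an engineer would, in place of code of your own. Each camera call takes 0.05 s, during which the arm holds its last target. There are 200 camera calls.

TASK

Move the blue capacitor can out of the swing of the T-handle and stand it upright on the bench, well clear of the column foot. Then fetch the T-handle socket extension from its stand, lower it down the bore of the foot until its socket has dropped fully over the square nut, let go of its red hub, and wind the nut clockwise (seen from above) to its stop by pushing on the crossbar instead of holding the hub. Leave the extension standing on the nut, and leave the other things on the bench where they are.

Things in the scene. Friction and masses are not known exactly. Their poses are not given: they have to be found in the camera images.
- foot: Fixed cast-aluminium column foot: round flange 100 mm across and 12 mm thick, and on it an upright round column 66 mm across at the mouth, 70 mm tall in all, with a deep vertical round bore 35.6 mm in diameter and a 5 mm bevel at its mouth. Origin: centre of the underside, on the bore's axis. Its yaw has no meaning.
- foot_mouth (a point): Centre of the bore's mouth, 70 mm above the bench.
- nut_top (a point): Centre of the top of the brass square nut at the bottom of the bore, 24 mm above the bench. The nut is 18 mm square (top 6 mm tapering to 13 mm), 16 mm tall, on the bore's floor; point x and y are square to its flats and turn with it. Socket dropped home: tool origin 16 mm below this point; if not aligned it stays up on the nut (press lightly and turn). Play on the nut about 7 degrees each way.
- nut (a joint): Angle of the nut, rad, growing clockwise seen from above; starts between 0 and 0.8, hard stop at 2.8 (wound down). It turns against a steady friction of about 0.35 N m (about 5 N pushed on the bar 65 mm from the axis) and stays where it is left.
- tool: T-handle socket extension, loose, 0.26 kg, 119 mm tall, upright in the stand at first. Origin: centre of its underside; z up along the 14 mm shaft, x along the crossbar. Socket 32.4 mm across outside, with a downward square opening 20 mm wide, 20 mm deep, its sides square to the tool's x and y. Black guide collar 32.4 mm across at 36 to 46 mm. Leans up to 4 degrees in the bore.
- bar_end (a point): Point on the tool's steel crossbar, 8 mm from its +x end: 70 mm along x from the shaft and 107 mm above the tool's origin. The straight bar is 12 mm thick and 156 mm long, has red end caps 14 mm thick and 10 mm long, and its middle line is 115 mm above the bench both in the stand and dropped home on the nut.
- hub: Red hub in the middle of the crossbar, part of the tool: a 24 mm cube whose origin is its centre, 107 mm above the tool's origin. The crossbar comes out of its two x faces; its two y faces are free to be pinched from above. Do not touch it any more once the nut has been turned past 1.2 rad.
- stand: Fixed blue cup that holds the tool: base 72 mm across, cup 54 mm across and 45 mm tall, bore 37 mm in diameter, floor 8 mm above the bench. Origin: centre of the underside.
- capacitor: Blue capacitor can, loose, about 0.26 kg: upright cylinder 50 mm in diameter and 125 mm tall with two brass terminals sunk in its top. Origin: centre of the underside. It starts 79 to 88 mm from the bore's axis, on any side, where the turning crossbar (tips 78 mm from the axis, 115 mm above the bench) would hit it.
- flux: Bystander, loose: amber flux bottle with white nozzle, 36 mm in diameter, 92 mm tall. Origin: centre of the underside.
- spool: Bystander, loose: white solder spool, 56 mm in diameter, 36 mm tall. Origin: centre of the underside.
- jar: Bystander, loose: screw jar with black lid, 43 mm in diameter, 46 mm tall. Origin: centre of the underside.
- cots_box: Bystander, loose: white box with a blue lid, 51 x 51 x 34 mm. Origin: centre of the underside.
There are look-alikes about, which are no part of the job. There is more than one size of the capacitor; the one meant has the size given above.

How it is judged:
On the way, in this order (a step that is already met when the one before it is completed fails the run):
1. the capacitor stands upright on the bench, clear of the crossbar's swing (horizontal distance between capacitor and foot_mouth above 0.115 m and angle between capacitor's own z axis and vertical below 0.1 rad and height (world z) of capacitor below 0.004 m and linear speed of capacitor below 0.03 m/s), for 0.2 s.
2. the tool's socket has dropped over the nut, which has not been turned far yet (z of tool in the frame of nut_top below -0.011 m and horizontal distance between tool and nut_top below 0.006 m and value of joint nut below 1.2 rad), for 0.2 s.
At the end, for the whole second after the job is handed in: Nut within 0.12 rad of its stop at 2.8 and still; the tool at rest in the bore, its underside over 11 mm below the nut's top and within 6 mm of its axis, leaning under 0.15 rad; the capacitor upright and at rest on the bench, its axis over 115 mm from the bore's axis (value of joint nut above 2.68 rad and velocity of joint nut below 0.05 rad/s and z of tool in the frame of nut_top below -0.011 m and horizontal distance between tool and nut_top below 0.006 m and angle between tool's own z axis and vertical below 0.15 rad and horizontal distance between capacitor and foot_mouth above 0.115 m and angle between capacitor's own z axis and vertical below 0.1 rad and height (world z) of capacitor below 0.004 m and linear speed of each of tool, capacitor below 0.02 m/s); the robot touches nothing.
It fails at once if the hub is held or touched while the nut is past 1.2 rad: the nut must be turned by pushing on the crossbar (value of joint nut above 1.2 rad and contact force between the fingers and hub above 2 N).
It fails at once if the capacitor is knocked over (angle between capacitor's own z axis and vertical above 0.6 rad).
It fails at once if a bystander (flux bottle, spool, jar or white box) is shifted by more than 25 mm or knocked over (distance of any of flux, spool, jar, cots_box from where it was at the start of the episode above 0.025 m or angle between flux's own z axis and vertical above 0.6 rad).
It also fails if it takes over 72 s, if anything falls off the work surface, if the arm or the gripper's body presses on something with over 40 N, if the wrist force passes 120 N, or if a joint passes its speed limit or range.

## Working session

There is one attempt and no reset: what is moved stays moved. The work goes in short steps, Python scripts to look and compute and a tool call to move; the robot and the scene stay as the last step left them, time stands still between calls to the robot, and variables do not carry over. Pictures are saved under pics/ and viewed, at most 10 in all, crops included, and the job is handed in when it is done.

Besides the shell and the picture viewer there is one more tool, called after "Emit:" in YAML: its name, and indented under it one key for each argument. move_arm: Moves the arm, as the interface text tells. Its arguments: {"type":"object","properties":{"increments":{"type":"string"},"grip_force":{"type":"number"}},"required":["increments"]}

```bash
ls; mkdir -p pics
cat > h.py <<'E'
import numpy as np, cv2
from bench import ctrl
from scipy.spatial.transform import Rotation as R
def rot(o):
    o=np.array(o,float)
    return o if o.shape==(3,3) else (R.from_rotvec(o).as_matrix() if o.size==3 else R.from_quat(o).as_matrix())
def cloud(p):
    d=p["depth"];v,u=np.mgrid[:d.shape[0],:d.shape[1]]
    c=np.stack([(u-p["cx"])/p["fx"]*d,(v-p["cy"])/p["fy"]*d,d],-1)
    return c@rot(p["orientation"]).T+np.array(p["position"])
def proj(p,X):
    c=(np.array(X)-p["position"])@rot(p["orientation"])
    return c[...,0]/c[...,2]*p["fx"]+p["cx"],c[...,1]/c[...,2]*p["fy"]+p["cy"]
def save(p,n,crop=None,s=1):
    f=p["frame"][:,:,::-1]
    if crop: a,b,c,d=crop; f=f[b:d,a:c]
    cv2.imwrite("pics/"+n,cv2.resize(f,None,fx=s,fy=s,interpolation=cv2.INTER_CUBIC))
E
python3 - <<'E'
from h import *
print(ctrl.get_state(), ctrl.tip_extent)
a=ctrl.get_image("scene");b=ctrl.get_image("top")
im=np.hstack([a["frame"],b["frame"]])[:,:,::-1]
save(a,"s.png",None,1.5);save(b,"t.png",None,1.5)
for n,p in(("scene",a),("top",b)):
    print(n,p["position"],p["orientation"],p["fx"])
    for t in["foot","capacitor","tool","hub","bar_end","stand","flux","spool","jar","cots_box","nut_top"]:
        try:
            for r in ctrl.find_in(t,p)[:4]: print(t,np.round(r["centre"],3),round(r["score"],2),np.round(proj(p,r["centre"])))
        except Exception as e: print(t,e)
E
```

```text
pics
{'time': 0.0, 'joint_positions': array([ 1.2471302 ,  0.32181472, -0.07010357,  1.45166782,  0.02264917,
        1.37079626, -0.05689818]), 'qd': array([ 7.92277511e-04,  5.23174262e-04,  2.58640871e-05, -3.86607063e-04,
       -5.73946206e-04,  1.41797328e-04,  7.09877712e-04]), 'joint_torque': array([-1.91778163e-04, -4.91289461e+01, -4.03922852e-01, -3.12528849e+01,
       -6.40218286e-02,  4.39026486e-02,  1.86454999e-04]), 'position': array([ 0.21517493, -0.61280223,  0.23847063]), 'tool_rot': array([-3.09506467e+00, -5.27826218e-01,  7.16977761e-04]), 'ft_force': array([-0.11120932, -0.22287231,  0.02752318]), 'torque': array([ 0.02145026, -0.00048746,  0.0134779 ]), 'grip_force': 0.0, 'grip_width': 0.9952506148100226} 0.017
scene [0.08727966 0.82176333 0.80693197] [-0.545456    2.55542986 -1.36612918] 454.8646224936859
foot [ 0.56  -0.08   0.036] 0.74 [231. 211.]
capacitor [ 0.486 -0.067  0.08 ] 0.84 [253. 208.]
capacitor [ 0.435 -0.171  0.054] 0.79 [285. 200.]
tool [ 0.523 -0.425  0.112] 0.49 [288. 137.]
tool [0.423 0.12  0.042] 0.25 [245. 271.]
bar_end [ 0.527 -0.425  0
[... 527 characters left out ...]
73403
foot [ 0.566 -0.104  0.025] 0.68 [226. 181.]
foot [ 0.522 -0.414  0.02 ] 0.53 [353. 197.]
capacitor [ 0.436 -0.181  0.085] 0.78 [259. 230.]
capacitor [ 0.484 -0.086  0.124] 0.65 [215. 207.]
capacitor [ 0.521 -0.417  0.023] 0.18 [354. 197.]
tool [ 0.527 -0.429  0.122] 0.75 [369. 186.]
hub [ 0.525 -0.431  0.128] 0.65 [371. 186.]
bar_end [ 0.53  -0.429  0.12 ] 0.56 [369. 184.]
stand [ 0.523 -0.417  0.024] 0.68 [355. 196.]
flux [ 0.417 -0.271  0.066] 0.57 [298. 239.]
spool [ 0.656 -0.326  0.038] 0.74 [315. 143.]
spool [ 0.527 -0.427  0.118] 0.54 [368. 186.]
spool [ 0.419 -0.27   0.066] 0.19 [298. 238.]
jar [0.43  0.107 0.047] 0.84 [135. 237.]
cots_box [ 0.657 -0.454  0.035] 0.8 [366. 142.]
```

View pics/t.png

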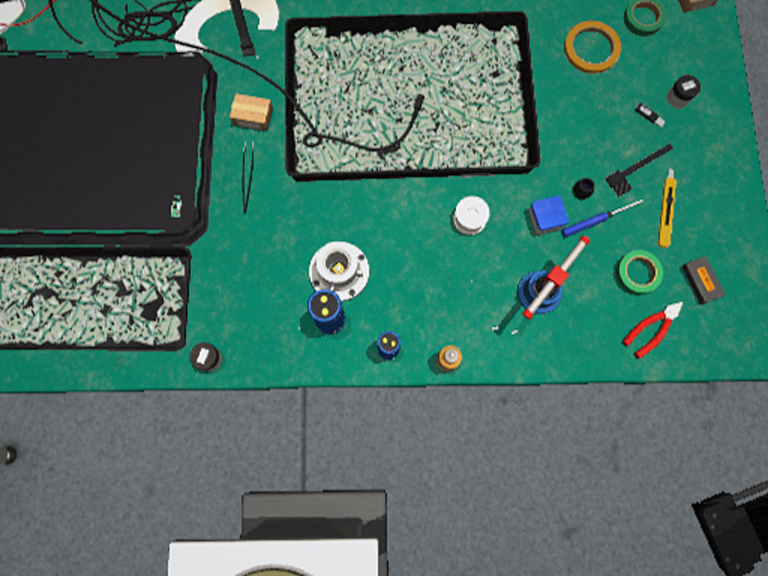

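View pics/s.png

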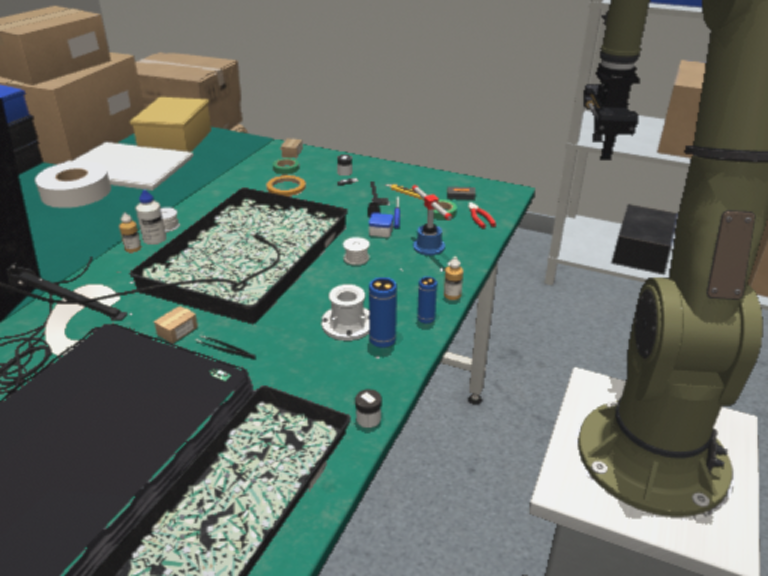

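```bash
cat > m.py <<'E'
from h import *
p=ctrl.get_image("top");C=cloud(p)
def band(c,r,lo,hi):
    m=(np.hypot(C[...,0]-c[0],C[...,1]-c[1])<r)&(C[...,2]>lo)&(C[...,2]<hi)
    q=C[m]
    (e,rad)=cv2.minEnclosingCircle(q[:,:2].astype(np.float32).reshape(-1,1,2)) if len(q) else ((0,0),0)
    return q,np.round(e,4),round(rad,4)
E
python3 - <<'E'
from m import *
for n,c,r,lo,hi in[("cap",(.484,-.086),.045,.115,.135),("cap2",(.436,-.181),.04,.07,.14),("foot",(.566,-.09),.06,.06,.075),("tool",(.527,-.427),.1,.105,.135),("flux",(.417,-.27),.04,.03,.11),("spool",(.656,-.32),.05,.03,.045),("jar",(.43,.107),.04,.04,.055),("box",(.657,-.45),.05,.03,.045)]:
    q,e,rad=band(c,r,lo,hi); print(n,len(q),e,rad,np.median(q[:,2]) if len(q) else 0, q[:,2].max() if len(q) else 0)
    if n=="tool":
        xy=q[:,:2];m=xy.mean(0);w,v=np.linalg.eigh(np.cov((xy-m).T));print(m,np.degrees(np.arctan2(*v[::-1,1])),np.ptp(xy@v[:,1]))
E
```

```text
cap 407 [ 0.4934 -0.0874] 0.0254 0.12323216695434525 0.12993276773543594
cap2 195 [ 0.4424 -0.1818] 0.0177 0.08670718988315373 0.09202515281933832
foot 430 [ 0.5733 -0.1024] 0.0334 0.07029282045951313 0.07494345144768522
tool 447 [ 0.5325 -0.4329] 0.0781 0.12146593043336285 0.13252227410479056
[ 0.53042061 -0.43157206] 139.9868610689797 0.15597231764269193
flux 219 [ 0.4213 -0.2753] 0.0181 0.06695066623912571 0.09613297211464378
spool 381 [ 0.6626 -0.3249] 0.0286 0.03660687838014409 0.0439143766478407
jar 274 [0.4315 0.1078] 0.0219 0.04696451334525975 0.05238955058644601
box 407 [ 0.6604 -0.4527] 0.0329 0.03498053924426725 0.041147988291295734
```

t.png shows two blue cans: the large one at (325,310), with measured top radius 25.4 mm and height 123 mm, and a small one at (388,345), with radius 17.7 mm and height 87 mm. The large one beside the foot at (338,268) fits 50 × 125 mm. s.png shows the same pair at (383,312) and (427,300). The tool is at (557,277), its bar running at about -40°. I'll go above the large can and confirm it in a close crop.

Emit:
move_arm:
  increments: "17 33 0 0 0 0 0;17 33 0 0 0 0 0;17 33 0 0 0 0 0;17 33 0 0 0 0 0;17 33 0 0 0 0 0;17 33 0 0 0 0 0;17 33 0 0 0 0 0;17 33 0 0 0 0 0"

```text
time: 1.92
position: [0.3519, -0.3476, 0.2398]
tool_rot: [3.096, 0.528, 0.0]
ft_force: [0.1, -0.3, 0.5]
grip_width: 1.002
grip_force: 0.0
```

Emit:
move_arm:
  increments: "18 33 0 0 0 0 0;18 33 0 0 0 0 0;18 33 0 0 0 0 0;18 33 0 0 0 0 0;18 33 0 0 0 0 0;18 33 0 0 0 0 0;18 33 0 0 0 0 0;0 0 0 0 0 0 0"

```text
time: 2.58
position: [0.4806, -0.1096, 0.2404]
tool_rot: [-3.091, -0.546, -0.006]
ft_force: [0.0, 0.6, 0.3]
grip_width: 1.0
grip_force: 0.0
```

Run:
```python
from h import *
s=ctrl.get_state();print(s["position"],s["tool_rot"],s["joint_positions"])
p=ctrl.get_image("wrist");C=cloud(p);save(p,"w1.png",None,1.2)
print(p["position"],p["orientation"])
for c,r,lo,hi in[((.4934,-.0874),.045,.112,.135),((.5733,-.1024),.04,.064,.075)]:
    m=(np.hypot(C[...,0]-c[0],C[...,1]-c[1])<r)&(C[...,2]>lo)&(C[...,2]<hi);q=C[m]
    if len(q): print(len(q),cv2.minEnclosingCircle(q[:,:2].astype(np.float32)),np.median(q[:,2]))
```

```text
[ 0.48062722 -0.10958255  0.24036119] [-3.09098821 -0.54595928 -0.00594474] [ 7.31653779e-01  5.32324061e-03 -5.55786121e-01  1.81280158e+00
 -1.11243826e-03  1.32165767e+00 -1.04499341e+00]
[ 0.55708303 -0.0812391   0.38629654] [ 2.36648003 -1.6561402  -0.25077863]
2412 ((0.4905039370059967, -0.08582931011915207), 0.025149106979370117) 0.1223640391675184
2567 ((0.5700467228889465, -0.10104894638061523), 0.03308350592851639) 0.07016272605212309
```

View w1.

View pics/w1.png

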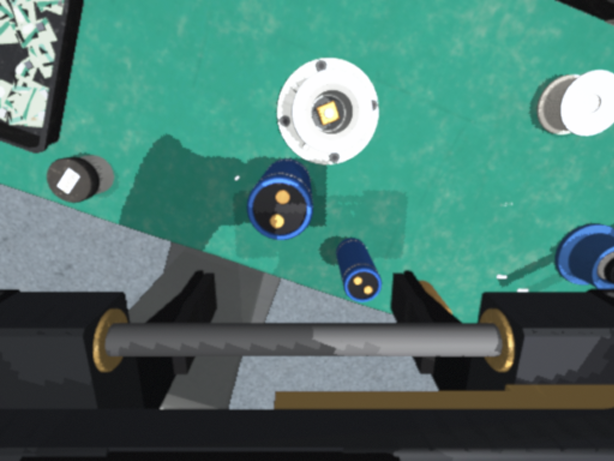

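w1.png: the large can with two brass terminals is at (280,205) right beside the foot at (328,110), so this is the 50 × 125 mm one. The small look-alike is at (360,285). The nut shows in the bore at (328,112).

Emit:
move_arm:
  increments: "6 12 0 0 0 0 0;5.5 11 0 0 0 0 0;0 0 0 0 0 0 0;0 0 -30 0 0 0 0;0 0 -30 0 0 0 0;0 0 -30 0 0 0 0;0 0 -30 0 0 0 0;0 0 -15 0 0 0 0"
  grip_force: 20

```text
time: 3.3
position: [0.486, -0.0967, 0.1011]
tool_rot: [-3.096, -0.525, 0.008]
ft_force: [-0.2, -0.4, -0.5]
grip_width: 0.998
grip_force: 0.0
```

Emit:
move_arm:
  increments: "0 0 0 0 0 0 0;0 0 0 0 0 0 100;0 0 0 0 0 0 120;0 0 0 0 0 0 140;0 0 0 0 0 0 140;0 0 0 0 0 0 140;0 0 0 0 0 0 140;0 0 0 0 0 0 140"

```text
time: 3.97
position: [0.4891, -0.0949, 0.105]
tool_rot: [3.097, 0.529, 0.001]
ft_force: [-1.0, 1.2, 1.9]
grip_width: 0.579
grip_force: 20.3
```

Emit:
move_arm:
  increments: "0 0 15 0 0 0 140;0 0 15 0 0 0 140;0 0 10 0 0 0 140;0 20 0 0 0 0 140;4 25 0 0 0 0 140;4 25 0 0 0 0 140;4 25 0 0 0 0 140;4 25 0 0 0 0 140"

```text
time: 4.63
position: [0.5046, 0.0255, 0.1443]
tool_rot: [3.096, 0.527, -0.001]
ft_force: [0.5, -0.0, -3.5]
grip_width: 0.573
grip_force: 20.2
```

Emit:
move_arm:
  increments: "3 20 0 0 0 0 140;0 5 0 0 0 0 140;0 0 0 0 0 0 140;0 0 0 0 0 0 140;0 0 -15 0 0 0 140;0 0 -12 0 0 0 140;0 0 -8 0 0 0 140;0 0 -4 0 0 0 140"

```text
time: 5.3
position: [0.5072, 0.049, 0.1046]
tool_rot: [-3.097, -0.525, 0.003]
ft_force: [-3.5, 2.8, 15.8]
grip_width: 0.575
grip_force: 20.5
```

Emit:
move_arm:
  increments: "0 0 0 0 0 0 140;0 0 0 0 0 0 140;0 0 0 0 0 0 140;0 0 0 0 0 0 140;0 0 0 0 0 0 140;0 0 0 0 0 0 140;0 0 0 0 0 0 140;0 0 0 0 0 0 140"

```text
time: 5.97
position: [0.5079, 0.0497, 0.1056]
tool_rot: [3.097, 0.528, 0.0]
ft_force: [-0.2, -0.6, -3.6]
grip_width: 0.57
grip_force: 20.1
```

Emit:
move_arm:
  increments: "0 0 -1 0 0 0 140;0 0 -0.7 0 0 0 140;0 0 0 0 0 0 140;0 0 0 0 0 0 100;0 0 0 0 0 0 60;0 0 0 0 0 0 20;0 0 0 0 0 0 0;0 0 0 0 0 0 0"

```text
time: 6.63
position: [0.508, 0.0496, 0.1038]
tool_rot: [3.097, 0.528, 0.0]
ft_force: [0.9, 0.4, -0.1]
grip_width: 0.825
grip_force: 0.0
```

Emit:
move_arm:
  increments: "0 0 0 0 0 0 0;0 0 15 0 0 0 0;0 0 30 0 0 0 0;0 0 30 0 0 0 0;0 0 30 0 0 0 0;0 0 30 0 0 0 0;0 0 0 0 0 0 0;0 0 0 0 0 0 0"

```text
time: 7.3
position: [0.509, 0.0499, 0.2407]
tool_rot: [3.096, 0.528, 0.006]
ft_force: [-1.3, -0.1, -0.7]
grip_width: 1.0
grip_force: 0.0
```

Run:
```python
from m import *
s=ctrl.get_state();print(s["position"],s["tool_rot"],s["joint_positions"])
save(p,"t2.png",(100,100,420,300),2)
for n,c,r,lo,hi in[("cap",(.508,.05),.045,.115,.135),("foot",(.5717,-.1017),.06,.06,.075)]:
    q,e,rad=band(c,r,lo,hi); print(n,len(q),e,rad,np.median(q[:,2]) if len(q) else 0)
w=ctrl.get_image("wrist");save(w,"w2.png",None,1.2)
```

```text
[0.507997   0.04963267 0.23901524] [3.09627446e+00 5.27843534e-01 1.07240539e-03] [ 0.53390884  0.06006159 -0.70346614  1.77193806  0.04072689  1.32334186
 -1.41170999]
cap 380 [0.5124 0.052 ] 0.0251 0.12325143872166933
foot 432 [ 0.5732 -0.1029] 0.0333 0.07021700530339547
```

Emit:
move_arm:
  increments: "-2 -30 0 0 0 0 0;-2 -30 0 0 0 0 0;-2 -30 0 0 0 0 0;-2 -30 0 0 0 0 0;-2 -30 0 0 0 0 0;-3 -30 0 0 0 0 0;0 0 0 0 0 0 0;0 0 0 0 0 0 0"

```text
time: 8.07
position: [0.4935, -0.1322, 0.2369]
tool_rot: [-3.096, -0.521, 0.005]
ft_force: [0.5, 0.2, -0.2]
grip_width: 0.997
grip_force: 0.0
```

Emit:
move_arm:
  increments: "0 0 0 0 0 0 0;0 0 0 0 0 0 0;0 0 0 0 0 0 0;0 0 0 0 0 0 0;0 0 0 0 0 0 0;0 0 0 0 0 0 0;0 0 0 0 0 0 0;0 0 0 0 0 0 0"

```text
time: 8.73
position: [0.4949, -0.1302, 0.2389]
tool_rot: [3.097, 0.528, 0.0]
ft_force: [1.0, 0.6, 0.9]
grip_width: 0.994
grip_force: 0.0
```

Run:
```python
from h import *
p=ctrl.get_image("wrist");C=cloud(p);print(ctrl.get_state()["position"],p["position"])
c=(.5715,-.1017)
m=(np.hypot(C[...,0]-c[0],C[...,1]-c[1])<.04)&(C[...,2]>.067)&(C[...,2]<.075);q=C[m]
e,r=cv2.minEnclosingCircle(q[:,:2].astype(np.float32));print("mouth",e,r)
hsv=cv2.cvtColor(p["frame"],cv2.COLOR_RGB2HSV)
g=(hsv[...,0]>12)&(hsv[...,0]<35)&(hsv[...,1]>100)&(hsv[...,2]>100)&(np.hypot(C[...,0]-e[0],C[...,1]-e[1])<.0178)&(C[...,2]<.035)
for lo,hi in((0,.05),(.0225,.03)):
    k=g&(C[...,2]>lo)&(C[...,2]<hi);q=C[k]
    if len(q)>10:
        b=cv2.minAreaRect((q[:,:2]*1000).astype(np.float32));print(len(q),b,np.median(q[:,2]))
        bp=cv2.boxPoints(b);print([np.degrees(np.arctan2(*(bp[1]-bp[0])[::-1]))%90])
u,v=map(int,proj(p,[c[0],c[1],.05]));save(p,"n.png",(u-50,v-45,u+50,v+45),6)
d=np.array([.0,0,0]);print("world x dir px",np.subtract(proj(p,[c[0]+.02,c[1],.024]),proj(p,[c[0],c[1],.024])))
```

```text
[ 0.49490882 -0.13026739  0.23893332] [ 0.57217864 -0.10222578  0.38454846]
mouth (0.5700615644454956, -0.10104601085186005) 0.03300712630152702
89 ((570.1617431640625, -101.30730438232422), (18.272579193115234, 18.133136749267578), 41.289405822753906) 0.020638720802332644
[np.float32(41.289295)]
12 ((569.8543701171875, -101.27267456054688), (14.141910552978516, 15.086617469787598), 38.800045013427734) 0.02337966471721875
[np.float32(38.80012)]
world x dir px [  5.88546288 -17.58359733]
```

View pics/n.png

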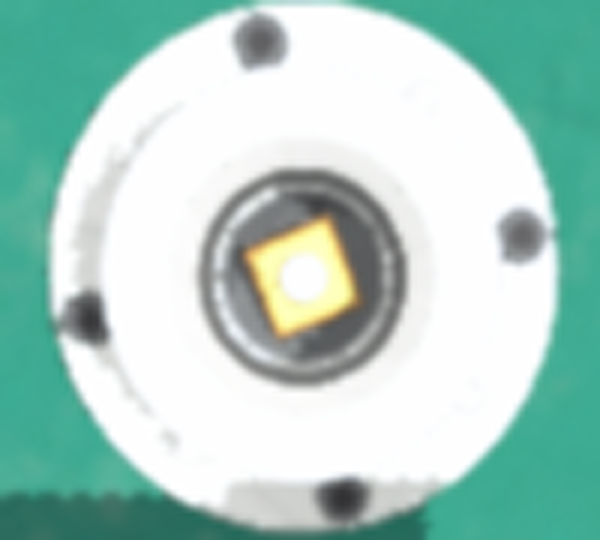

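n.png shows the brass nut, unobstructed, at (302,278), with its edges at about 41.4° in world yaw (mod 90). The bar at -40° needs only about -8.6° to align with it. Next I go to the tool, turning the gripper 120° to pinch the hub.

Emit:
move_arm:
  increments: "1.5 -12.5 0 0 0 5 0;1.5 -12.5 0 0 0 5 0;1.5 -12.5 0 0 0 5 0;1.5 -12.5 0 0 0 5 0;1.5 -12.5 0 0 0 5 0;1.5 -12.5 0 0 0 5 0;1.5 -12.5 0 0 0 5 0;1.5 -12.5 0 0 0 5 0"

```text
time: 9.45
position: [0.5069, -0.231, 0.2389]
tool_rot: [2.726, 1.561, 0.0]
ft_force: [0.3, -0.0, -0.5]
grip_width: 1.002
grip_force: 0.0
```

Emit:
move_arm:
  increments: "1.5 -12.5 0 0 0 5 0;1.5 -12.5 0 0 0 5 0;1.5 -12.5 0 0 0 5 0;1.5 -12.5 0 0 0 5 0;1.5 -12.5 0 0 0 5 0;1.5 -12.5 0 0 0 5 0;1.5 -12.5 0 0 0 5 0;1.5 -12.5 0 0 0 5 0"

```text
time: 10.12
position: [0.5189, -0.331, 0.2388]
tool_rot: [-2.028, -2.399, -0.0]
ft_force: [1.0, 0.7, -0.1]
grip_width: 1.002
grip_force: 0.0
```

Emit:
move_arm:
  increments: "1.5 -12.5 0 0 0 5 0;1.5 -12.5 0 0 0 5 0;1.5 -12.5 0 0 0 5 0;1.5 -12.5 0 0 0 5 0;1.5 -12.5 0 0 0 5 0;1.5 -12.5 0 0 0 5 0;1.5 -12.5 0 0 0 5 0;1.5 -12.5 0 0 0 5 0"

```text
time: 10.78
position: [0.5308, -0.4311, 0.2387]
tool_rot: [-1.085, -2.948, -0.0]
ft_force: [-0.0, 0.2, 0.6]
grip_width: 0.999
grip_force: 0.0
```

Emit:
move_arm:
  increments: "0 0 0 0 0 0 0;0 0 0 0 0 0 0;0 0 0 0 0 0 0;0 0 0 0 0 0 0;0 0 0 0 0 0 0;0 0 0 0 0 0 0;0 0 0 0 0 0 0;0 0 0 0 0 0 0"

```text
time: 11.45
position: [0.531, -0.43, 0.2391]
tool_rot: [1.091, 2.946, -0.0]
ft_force: [-0.0, 1.0, 0.4]
grip_width: 1.004
grip_force: 0.0
```

```bash
cat > yaw.py <<'E'
from h import *
def st():
    s=ctrl.get_state();M=rot(s["tool_rot"]);y=M[:,1]
    print("tcp",np.round(s["position"],4),"close dir deg",round(np.degrees(np.arctan2(y[1],y[0])),1),"z",np.round(M[:,2],3),"q",np.round(s["joint_positions"],2),"F",np.round(s["ft_force"],1),"gw",round(s["grip_width"]*87,1),"t",s["time"])
def bar(p,c,z0=.115,r=.09):
    C=cloud(p);m=(np.hypot(C[...,0]-c[0],C[...,1]-c[1])<r)&(C[...,2]>z0-.006)&(C[...,2]<z0+.018);q=C[m]
    h=cv2.cvtColor(p["frame"],cv2.COLOR_RGB2HSV)[m];red=((h[:,0]<8)|(h[:,0]>172))&(h[:,1]>120)
    xy=q[:,:2];mm=xy.mean(0);w,v=np.linalg.eigh(np.cov((xy-mm).T));d=v[:,1];d=d*np.sign(d[0])
    t=(xy-mm)@d;mid=mm+d*(t.max()+t.min())/2
    k=red&(np.hypot(*(xy-mid).T)<.022)&(q[:,2]>z0+.008);hb=cv2.minAreaRect((xy[k]*1000).astype(np.float32)) if k.sum()>5 else None
    print("n",len(q),"mid",np.round(mid,4),"yaw",round(np.degrees(np.arctan2(d[1],d[0])),1),"len",round(np.ptp(t),4),"hub",hb,"ztop",np.percentile(q[:,2],[50,98]))
E
python3 - <<'E'
from yaw import *
st();p=ctrl.get_image("wrist");save(p,"w3.png",None,1.2)
bar(p,(.531,-.432));bar(ctrl.get_image("top"),(.531,-.432))
E
```

```text
tcp [ 0.531  -0.43    0.2391] close dir deg 49.4 z [ 0. -0. -1.] q [ 1.04  0.45 -0.57  1.34  0.24  1.42  1.35] F [-0.   1.   0.4] gw 87.4 t 11.45
n 2536 mid [ 0.5297 -0.4325] yaw -39.9 len 0.1546 hub ((529.3939208984375, -432.06414794921875), (23.04459571838379, 23.131797790527344), 50.9207763671875) ztop [0.12107847 0.12830684]
n 370 mid [ 0.5238 -0.426 ] yaw -39.9 len 0.1333 hub ((531.1634521484375, -433.08837890625), (23.09720802307129, 22.915971755981445), 49.50346755981445) ztop [0.12185144 0.13008679]
```

Emit:
move_arm:
  increments: "-1 -2.5 0 0 0 0.7 0;0 0 -30 0 0 0 0;0 0 -30 0 0 0 0;0 0 -30 0 0 0 0;0 0 -20 0 0 0 0;0 0 -12 0 0 0 0;0 0 0 0 0 0 0;0 0 0 0 0 0 0"
  grip_force: 40

```text
time: 12.22
position: [0.53, -0.433, 0.1171]
tool_rot: [1.073, 2.953, 0.0]
ft_force: [1.1, 0.5, 0.6]
grip_width: 1.001
grip_force: 0.0
```

Emit:
move_arm:
  increments: "0 0 0 0 0 0 120;0 0 0 0 0 0 160;0 0 0 0 0 0 200;0 0 0 0 0 0 220;0 0 0 0 0 0 220;0 0 0 0 0 0 220;0 0 0 0 0 0 220;0 0 0 0 0 0 220"

```text
time: 12.88
position: [0.5299, -0.4328, 0.1169]
tool_rot: [1.073, 2.953, -0.0]
ft_force: [0.2, 0.3, -0.3]
grip_width: 0.478
grip_force: 0.0
```

```bash
python3 -c "
from yaw import *
st()"
```

```text
tcp [ 0.5299 -0.4328  0.1169] close dir deg 50.1 z [ 0. -0. -1.] q [ 1.04  0.53 -0.55  1.48  0.28  1.21  1.33] F [ 0.2  0.3 -0.3] gw 41.6 t 12.8833
```

Emit:
move_arm:
  increments: "0 0 0 0 0 0 220;0 0 0 0 0 0 220;0 0 0 0 0 0 220;0 0 0 0 0 0 220;0 0 0 0 0 0 220;0 0 10 0 0 0 220;0 0 20 0 0 0 220;0 0 20 0 0 0 220"

```text
time: 13.55
position: [0.5291, -0.4322, 0.1664]
tool_rot: [-1.072, -2.95, -0.002]
ft_force: [0.1, 0.0, -2.2]
grip_width: 0.276
grip_force: 40.0
```

Emit:
move_arm:
  increments: "0 0 25 0 0 0 220;0 0 25 0 0 0 220;0 0 20 0 0 0 220;2 15 0 0 0 -1 220;3 25 0 0 0 -1 220;3 25 0 0 0 -1 220;3 25 0 0 0 -1 220;3 25 0 0 0 -1 220"

```text
time: 14.22
position: [0.5437, -0.3164, 0.2371]
tool_rot: [-1.202, -2.902, -0.0]
ft_force: [-0.1, -0.4, -1.4]
grip_width: 0.271
grip_force: 40.0
```

Emit:
move_arm:
  increments: "3 25 0 0 0 -1 220;4 25 0 0 0 -1 220;4 25 0 0 0 -1 220;4 25 0 0 0 -0.7 220;4 25 0 0 0 0 220;4 25 0 0 0 0 220;4 25 0 0 0 0 220;1 20 0 0 0 0 220"

```text
time: 14.88
position: [0.5721, -0.1199, 0.2373]
tool_rot: [-1.291, -2.864, -0.001]
ft_force: [-0.4, 1.3, -3.2]
grip_width: 0.272
grip_force: 40.0
```

Emit:
move_arm:
  increments: "0 21 0 0 0 0 220;0 0 0 0 0 0 220;0 0 0 0 0 0 220;0 0 0 0 0 0 220;0 0 0 0 0 0 220;0 0 0 0 0 0 220;0 0 0 0 0 0 220;0 0 0 0 0 0 220"

```text
time: 15.55
position: [0.5718, -0.1025, 0.2368]
tool_rot: [-1.296, -2.862, -0.0]
ft_force: [0.4, -0.9, -1.2]
grip_width: 0.268
grip_force: 40.0
```

Run:
```python
from yaw import *
st();p=ctrl.get_image("top");save(p,"t3.png",(130,60,390,260),3)
z=ctrl.get_state()["position"]
bar(p,z[:2],z[2]-.002)
C=cloud(p);c=(.5733,-.1026)
w=ctrl.get_image("wrist");bar(w,z[:2],z[2]-.002)
a=ctrl.get_image("scene");save(a,"s3.png",(170,60,330,260),3)
```

```text
tcp [ 0.5718 -0.1025  0.2368] close dir deg 41.3 z [-0.  0. -1.] q [ 0.75  0.24 -0.72  1.61  0.16  1.35  0.73] F [ 0.4 -0.9 -1.2] gw 23.3 t 15.55
n 20 mid [ 0.6227 -0.1604] yaw 37.8 len 0.0116 hub None ztop [0.24167521 0.24525326]
n 6193 mid [ 0.5612 -0.0898] yaw -48.7 len 0.1236 hub ((568.0896606445312, -97.66194915771484), (24.853055953979492, 14.179988861083984), 41.61673355102539) ztop [0.24102514 0.24973715]
```

Emit:
move_arm:
  increments: "0 0 -20 0 0 0 220;0 0 -20 0 0 0 220;0 0 -10 0 0 0 220;0 0 -5 0 0 0 220;0 0 -5 0 0 0 220;0 0 -5 0 0 0 220;0 0 -5 0 0 0 220;0 0 0 0 0 0 220"

```text
time: 16.37
position: [0.5717, -0.1018, 0.1663]
tool_rot: [-1.294, -2.862, 0.0]
ft_force: [-0.8, -1.0, -3.6]
grip_width: 0.272
grip_force: 40.0
```

Run:
```python
from yaw import *
st();a=ctrl.get_image("scene");save(a,"s3.png",(170,110,300,250),4)
```

```text
tcp [ 0.5717 -0.1018  0.1663] close dir deg 41.4 z [-0.001  0.    -1.   ] q [ 0.73  0.3  -0.7   1.7   0.2   1.22  0.7 ] F [-0.8 -1.  -3.6] gw 23.7 t 16.3667
```

View pics/s3.png

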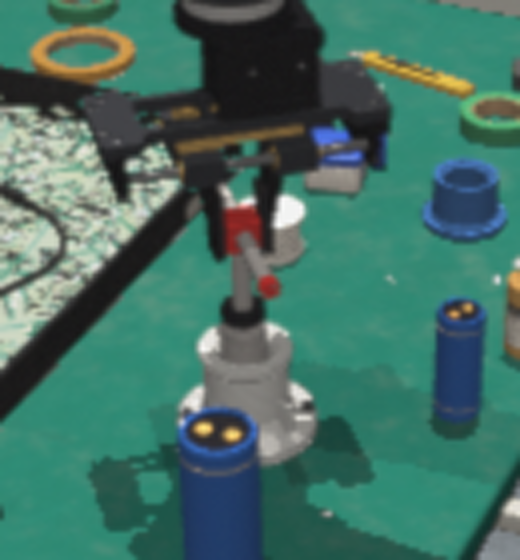

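s3.png: the shaft is upright with the socket in the bore (240,345) and the collar just above the mouth (242,312). The capacitor at (218,430) is well clear. I lower on.

Emit:
move_arm:
  increments: "0 0 -8 0 0 0 220;0 0 -8 0 0 0 220;0 0 -8 0 0 0 220;0 0 -4 0 0 0 220;0 0 -3 0 0 0 220;0 0 -2 0 0 0 220;0 0 -2 0 0 0 220;0 0 -2 0 0 0 220"

```text
time: 17.08
position: [0.5719, -0.1017, 0.1299]
tool_rot: [1.294, 2.863, 0.0]
ft_force: [-0.6, 0.4, -1.6]
grip_width: 0.271
grip_force: 40.0
```

```bash
python3 -c "
from yaw import *
st()"
```

```text
tcp [ 0.5719 -0.1017  0.1299] close dir deg 41.4 z [ 0.  0. -1.] q [ 0.72  0.33 -0.7   1.74  0.23  1.15  0.68] F [-0.6  0.4 -1.6] gw 23.5 t 17.0833
```

Emit:
move_arm:
  increments: "0 0 -2 0 0 0 220;0 0 -2 0 0 0 220;0 0 -2 0 0 0 220;0 0 -2 0 0 0 220;0 0 -2 0 0 0 220;0 0 -2 0 0 0 220;0 0 0 0 0 0 220;0 0 0 0 0 0 220"

```text
time: 17.75
position: [0.5718, -0.1017, 0.1176]
tool_rot: [-1.294, -2.863, -0.0]
ft_force: [-0.6, 0.5, -2.7]
grip_width: 0.273
grip_force: 40.0
```

Emit:
move_arm:
  increments: "0 0 -0.5 0 0 0 220;0 0 0 0 0 0 220;0 0 0 0 0 0 220;0 0 0 0 0 0 180;0 0 0 0 0 0 140;0 0 0 0 0 0 100;0 0 0 0 0 0 100;0 0 0 0 0 0 100"

```text
time: 18.42
position: [0.5723, -0.102, 0.1178]
tool_rot: [1.294, 2.862, 0.0]
ft_force: [0.1, -0.5, 0.6]
grip_width: 0.507
grip_force: 0.0
```

```bash
python3 -c "
from yaw import *
st()"
```

```text
tcp [ 0.5723 -0.102   0.1178] close dir deg 41.3 z [ 0.001 -0.    -1.   ] q [ 0.71  0.34 -0.69  1.75  0.24  1.13  0.67] F [ 0.1 -0.5  0.6] gw 44.1 t 18.4167
```

Emit:
move_arm:
  increments: "3 -3.5 0 0 0 0 110;5 -5.5 0 0 0 0 110;7 -8 0 0 0 0 110;7 -8 0 0 0 0 110;7 -8 0 0 0 0 110;7 -8 0 0 0 0 110;5 -5.6 0 0 0 0 150;0 0 0 0 0 0 180"

```text
time: 19.08
position: [0.6139, -0.1506, 0.117]
tool_rot: [1.297, 2.861, 0.0]
ft_force: [0.0, -0.1, -0.1]
grip_width: 0.49
grip_force: 0.0
```

Emit:
move_arm:
  increments: "0 0 0 0 0 0 180;0 0 0 0 0 0 180;0 0 0 0 0 0 180;0 0 0 0 0 0 180;0 0 0 0 0 0 180;0 0 0 0 0 0 180;0 0 0 0 0 0 180;0 0 0 0 0 0 180"

```text
time: 19.75
position: [0.6129, -0.1483, 0.1175]
tool_rot: [1.294, 2.863, -0.0]
ft_force: [-0.5, 1.4, 0.0]
grip_width: 0.296
grip_force: 0.0
```

Run:
```python
from yaw import *
st();w=ctrl.get_image("wrist");bar(w,(.572,-.1018));bar(ctrl.get_image("top"),(.572,-.1018))
c=np.array([.572,-.1018]);a=np.radians(-48.7-5*np.arange(36));P=62*np.c_[np.cos(a),np.sin(a)]
for i in range(4):print(";".join("%.1f %.1f"%tuple(d) for d in np.diff(P,axis=0)[i*8:i*8+8]))
```

```text
tcp [ 0.6129 -0.1483  0.1175] close dir deg 41.4 z [ 0. -0. -1.] q [ 0.71  0.44 -0.65  1.63  0.29  1.17  0.71] F [-0.5  1.4  0. ] gw 25.8 t 19.75
n 9185 mid [ 0.5756 -0.1059] yaw -48.5 len 0.1321 hub ((571.1434936523438, -101.03398132324219), (23.3675479888916, 23.301856994628906), 40.58871841430664) ztop [0.12119073 0.12896878]
n 72 mid [ 0.5328 -0.0562] yaw -44.2 len 0.0316 hub ((524.9989624023438, -47.706092834472656), (9.428494453430176, 4.427854061126709), 1.4338207244873047) ztop [0.12104809 0.12538901]
-4.2 -3.4;-4.5 -3.0;-4.7 -2.6;-4.9 -2.2;-5.1 -1.7;-5.3 -1.3;-5.3 -0.8;-5.4 -0.4
-5.4 0.1;-5.4 0.6;-5.3 1.1;-5.2 1.5;-5.0 2.0;-4.9 2.4;-4.6 2.8;-4.4 3.2
-4.1 3.6;-3.7 3.9;-3.4 4.2;-3.0 4.5;-2.6 4.7;-2.2 4.9;-1.7 5.1;-1.3 5.3
-0.8 5.3;-0.4 5.4;0.1 5.4;0.6 5.4;1.1 5.3;1.5 5.2;2.0 5.0;2.4 4.9
```

Emit:
move_arm:
  increments: "-4.2 -3.4 0 0 0 -5 180;-4.5 -3 0 0 0 -5 180;-4.7 -2.6 0 0 0 -5 180;-4.9 -2.2 0 0 0 -5 180;-5.1 -1.7 0 0 0 -5 180;-5.3 -1.3 0 0 0 -5 180;-5.3 -0.8 0 0 0 -5 180;-5.4 -0.4 0 0 0 -5 180"

```text
time: 20.52
position: [0.5772, -0.1622, 0.1183]
tool_rot: [2.194, 2.241, 0.011]
ft_force: [9.3, 1.4, -3.1]
grip_width: 0.297
grip_force: 4.5
```

Run:
```python
from yaw import *
st();w=ctrl.get_image("wrist");bar(w,(.572,-.1018))
```

```text
tcp [ 0.5772 -0.1622  0.1183] close dir deg 1.2 z [ 0.009  0.001 -1.   ] q [ 0.68  0.35 -0.54  1.72  0.19  1.12  0.11] F [ 9.3  1.4 -3.1] gw 25.8 t 20.5167
n 9424 mid [ 0.5653 -0.1042] yaw -74.1 len 0.1357 hub ((564.3232421875, -102.8752212524414), (24.29083824157715, 23.899425506591797), 16.408205032348633) ztop [0.12165184 0.1294691 ]
```

Emit:
move_arm:
  increments: "-5.4 0.1 0 0 0 -5 180;-5.4 0.6 0 0 0 -5 180;-5.3 1.1 0 0 0 -5 180;-5.2 1.5 0 0 0 -5 180;-5 2 0 0 0 -5 180;-4.9 2.4 0 0 0 -5 180;-4.6 2.8 0 0 0 -5 180;-4.4 3.2 0 0 0 -5 180"

```text
time: 21.23
position: [0.5363, -0.1521, 0.1183]
tool_rot: [2.829, 1.352, 0.009]
ft_force: [7.8, -5.5, -5.1]
grip_width: 0.296
grip_force: 4.6
```

Run:
```python
from yaw import *
st();w=ctrl.get_image("wrist");bar(w,(.572,-.1018))
```

```text
tcp [ 0.5363 -0.1521  0.1183] close dir deg -38.9 z [ 0.008 -0.003 -1.   ] q [ 0.63  0.24 -0.45  1.82  0.12  1.09 -0.55] F [ 7.8 -5.5 -5.1] gw 25.8 t 21.2333
n 9388 mid [ 0.5644 -0.1003] yaw 65.5 len 0.1355 hub ((564.7681884765625, -98.65357208251953), (23.784969329833984, 23.892356872558594), 65.60772705078125) ztop [0.12165278 0.12950878]
```

Emit:
move_arm:
  increments: "-4.1 3.6 0 0 0 -5 180;-3.7 3.9 0 0 0 -5 180;-3.4 4.2 0 0 0 -5 180;-3 4.5 0 0 0 -5 180;-2.6 4.7 0 0 0 -5 180;-2.2 4.9 0 0 0 -5 180;-1.7 5.1 0 0 0 -5 180;0 0 0 0 0 0 180"

```text
time: 21.95
position: [0.513, -0.1221, 0.118]
tool_rot: [3.106, 0.439, 0.002]
ft_force: [1.5, -4.9, 0.2]
grip_width: 0.294
grip_force: 3.0
```

Run:
```python
from yaw import *
st();w=ctrl.get_image("wrist");bar(w,(.572,-.1018))
```

```text
tcp [ 0.513  -0.1221  0.118 ] close dir deg -73.9 z [ 0.002 -0.005 -1.   ] q [ 0.56  0.18 -0.41  1.89  0.09  1.08 -1.18] F [ 1.5 -4.9  0.2] gw 25.6 t 21.95
n 9359 mid [ 0.5655 -0.0974] yaw 28.8 len 0.1339 hub ((567.22802734375, -96.01229858398438), (24.12592887878418, 24.31365394592285), 29.512134552001953) ztop [0.12160738 0.1294767 ]
```

Emit:
move_arm:
  increments: "-1.3 5.3 0 0 0 -5 180;-0.8 5.3 0 0 0 -5 180;-0.4 5.4 0 0 0 -5 180;0 0 0 0 0 0 180;0 0 0 0 0 0 180;0 0 0 0 0 0 180;0 0 0 0 0 0 180;0 0 0 0 0 0 180"

```text
time: 22.67
position: [0.5098, -0.1065, 0.1178]
tool_rot: [3.137, 0.034, -0.0]
ft_force: [-1.0, -6.3, 2.1]
grip_width: 0.295
grip_force: 2.8
```

Run:
```python
from yaw import *
st();w=ctrl.get_image("wrist");bar(w,(.572,-.1018))
```

```text
tcp [ 0.5098 -0.1065  0.1178] close dir deg -88.7 z [-0.    -0.004 -1.   ] q [ 0.52  0.17 -0.4   1.91  0.08  1.08 -1.46] F [-1.  -6.3  2.1] gw 25.7 t 22.6667
n 9380 mid [ 0.5663 -0.0965] yaw 13.8 len 0.1341 hub ((568.593994140625, -95.63261413574219), (24.397127151489258, 23.859111785888672), 14.194086074829102) ztop [0.12159563 0.1294213 ]
```

Emit:
move_arm:
  increments: "0.1 5.4 0 0 0 -5 180;0.6 5.4 0 0 0 -5 180;1.1 5.3 0 0 0 -5 180;0 0 0 0 0 0 180;0 0 0 0 0 0 180;0 0 0 0 0 0 180;0 0 0 0 0 0 180;0 0 0 0 0 0 180"

```text
time: 23.38
position: [0.5104, -0.0904, 0.1175]
tool_rot: [3.114, -0.376, -0.004]
ft_force: [-3.3, -5.9, 2.5]
grip_width: 0.297
grip_force: 3.1
```

Run:
```python
from yaw import *
st();w=ctrl.get_image("wrist");bar(w,(.572,-.1018))
```

```text
tcp [ 0.5104 -0.0904  0.1175] close dir deg -103.8 z [-0.003 -0.004 -1.   ] q [ 0.48  0.16 -0.39  1.91  0.07  1.08 -1.75] F [-3.3 -5.9  2.5] gw 25.8 t 23.3833
n 9397 mid [ 0.5676 -0.0956] yaw -1.5 len 0.1337 hub ((569.9063720703125, -95.39708709716797), (24.035961151123047, 23.9370174407959), 89.41191101074219) ztop [0.12161017 0.12937879]
```

Emit:
move_arm:
  increments: "1.5 5.2 0 0 0 -5 180;2 5 0 0 0 -5 180;2.4 4.9 0 0 0 -5 180;0 0 0 0 0 0 180;0 0 0 0 0 0 180;0 0 0 0 0 0 180;0 0 0 0 0 0 180;0 0 0 0 0 0 180"

```text
time: 24.1
position: [0.5134, -0.0804, 0.1169]
tool_rot: [3.03, -0.781, -0.01]
ft_force: [-10.5, -15.7, 5.0]
grip_width: 0.296
grip_force: 8.3
```

Run:
```python
from yaw import *
st();w=ctrl.get_image("wrist");bar(w,(.572,-.1018))
```

```text
tcp [ 0.5134 -0.0804  0.1169] close dir deg -118.9 z [-0.009 -0.01  -1.   ] q [ 0.44  0.17 -0.37  1.9   0.08  1.09 -2.04] F [-10.5 -15.7   5. ] gw 25.7 t 24.1
n 9725 mid [ 0.5703 -0.0951] yaw -10.5 len 0.1383 hub ((570.1831665039062, -94.46354675292969), (23.937698364257812, 23.8602352142334), 80.21403503417969) ztop [0.12171765 0.12946928]
```

Emit:
move_arm:
  increments: "0.7 1.2 0 0 0 0 180;0.7 1.2 0 0 0 0 180;0 0 0 0 0 0 180;0 0 0 0 0 0 180;0 0 0 0 0 0 180;0 0 0 0 0 0 180;0 0 0 0 0 0 180;0 0 0 0 0 0 180"

```text
time: 24.82
position: [0.5135, -0.0796, 0.1167]
tool_rot: [3.027, -0.782, -0.013]
ft_force: [-13.2, -18.5, 7.2]
grip_width: 0.296
grip_force: 10.0
```

Run:
```python
from yaw import *
st();w=ctrl.get_image("wrist");bar(w,(.572,-.1018))
```

```text
tcp [ 0.5135 -0.0796  0.1167] close dir deg -119.0 z [-0.012 -0.012 -1.   ] q [ 0.44  0.17 -0.37  1.9   0.08  1.09 -2.05] F [-13.2 -18.5   7.2] gw 25.7 t 24.8167
n 9723 mid [ 0.5705 -0.095 ] yaw -10.9 len 0.1376 hub ((569.972900390625, -94.34911346435547), (23.785017013549805, 24.127300262451172), 79.13406372070312) ztop [0.12171833 0.12938551]
```

Force rises to 23 N while the bar stays put, so the nut is at its stop. I release and lift away.

Emit:
move_arm:
  increments: "-0.8 -1.4 0 0 0 0 180;-0.8 -1.4 0 0 0 0 180;-1 -1.7 0 0 0 0 170;-1 -1.7 0 0 0 3 150;-1 -1.7 0 0 0 5 130;0 0 0 0 0 5 110;0 0 0 0 0 5 90;0 0 0 0 0 0 80"

```text
time: 25.53
position: [0.5146, -0.0775, 0.1175]
tool_rot: [3.128, -0.288, 0.0]
ft_force: [0.7, -0.4, 0.0]
grip_width: 0.623
grip_force: 0.1
```

Emit:
move_arm:
  increments: "0 0 0 0 0 0 80;0 0 0 0 0 0 80;0 0 15 0 0 0 80;0 0 20 0 0 0 80;0 0 20 0 0 0 80;0 0 20 0 0 0 80;0 0 20 0 0 0 80;0 0 0 0 0 0 80"

```text
time: 26.2
position: [0.517, -0.0776, 0.2167]
tool_rot: [3.127, -0.293, 0.011]
ft_force: [0.6, 0.1, -0.1]
grip_width: 0.685
grip_force: 0.0
```

Emit:
move_arm:
  increments: "-3 -20 5 0 0 0 80;-3 -30 5 0 0 0 80;-3 -30 5 0 0 0 80;-3 -30 0 0 0 0 80;-3 -30 0 0 0 0 80;-3 -20 0 0 0 0 80;0 0 0 0 0 0 80;0 0 0 0 0 0 80"

```text
time: 26.87
position: [0.4959, -0.2386, 0.2266]
tool_rot: [-3.127, 0.297, 0.002]
ft_force: [0.1, 0.3, -0.4]
grip_width: 0.688
grip_force: 0.0
```

Run:
```python
from yaw import *
from m import band,C,p
st();bar(p,(.572,-.1018))
save(p,"t4.png",(90,90,410,290),2.4)
for n,c,r,lo,hi in[("cap",(.512,.052),.045,.115,.135),("foot",(.572,-.102),.04,.066,.075),("flux",(.417,-.27),.04,.03,.11),("spool",(.656,-.32),.05,.03,.045),("jar",(.43,.107),.04,.04,.055),("box",(.657,-.45),.05,.03,.045)]:
    q,e,rad=band(c,r,lo,hi); print(n,len(q),e,rad)
```

```text
tcp [ 0.4965 -0.2369  0.2267] close dir deg -100.7 z [-0.001  0.001 -1.   ] q [ 0.64  0.13 -0.27  1.71  0.03  1.31 -1.39] F [0.2 0.6 0.9] gw 59.4 t 26.9167
n 434 mid [ 0.5724 -0.1027] yaw -3.2 len 0.1544 hub ((572.010986328125, -103.24894714355469), (22.553264617919922, 22.461610794067383), 87.680908203125) ztop [0.12173438 0.13027699]
cap 408 [0.5125 0.0527] 0.0253
foot 321 [ 0.5729 -0.1024] 0.0333
flux 0 [0 0] 0
spool 0 [0 0] 0
jar 268 [0.4316 0.1077] 0.0217
box 410 [ 0.6612 -0.4531] 0.0329
```

View pics/t4.png

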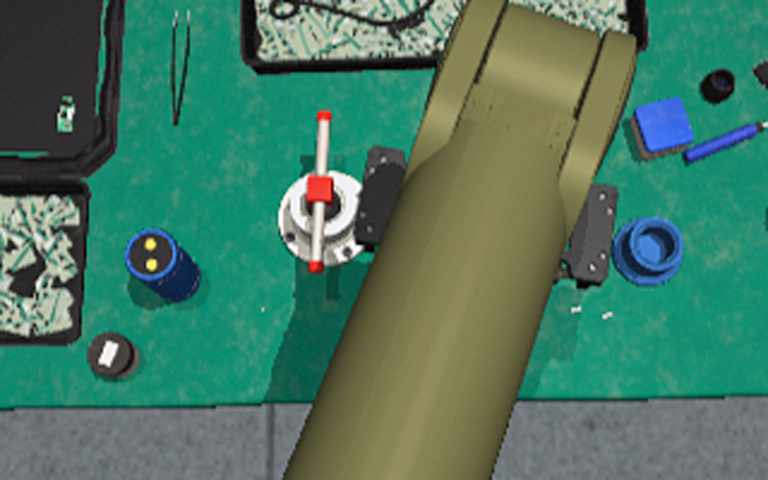

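t4.png: the tool stands upright in the foot with its hub at (320,188), and its bar relaxed within the play. The capacitor stands clear at (152,250). The arm touches nothing.

```bash
python3 -c "
from bench import ctrl
print(ctrl.close_job())"
```

```text
the job is handed in; nothing more can be done
None
```

The job is handed in, and no verdict came back. The capacitor stands upright about 165 mm from the bore, the socket is home on the nut, and the nut was wound to its stop by the crossbar (23 N push, bar no longer turning). The tool is left upright; at the end the jar and white box were in place, but the arm hid the flux bottle and spool from the top camera, so those two were not re-checked.

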